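Shorten the telescoping neck jig by one hole

TASK

The telescoping tube of the ukulele-neck jig is one hole too long. Press its red spring button right in and start the tube sliding together, end stop towards the dark wooden block; let go of the button well before the next hole, then push the tube on until the button springs right out by itself and the tube is locked in that very next hole, no further. Do not force the tube against its locking pin, and leave the other things on the bench as they are.

Things in the scene. Friction and masses are not known exactly. Their poses are not given: they have to be found in the camera images.
- jig: jig screwed down: plywood board 420x160x18 mm (x -210..210, y -60..100), origin on the bench; x runs along the tube from the fixed dark wooden block (x -190..-150, y -40..90, top at 90 mm) to the end stop, y away from the button, z up. A fixed 24 mm square aluminium bar with black holes joined by a slot in its -y face sticks out of the block at y = 0, axis 65 mm above the bench.
- tube (a joint): m the tube is pushed together (along the jig's -x): 0 at the start. Steel sleeve 34 mm square, 150 mm long, on the bar; black collar (45 mm long, 40 mm square) at its block end, end stop at the other. The hand-drilled next hole is 25 to 55 mm on, to be found by feel; another 40 mm after it; 1.6 mm larger than the pin. Sliding takes 2 to 5 N; the tube stays where it is left.
- button (a joint): m the red button is pressed in: 0 right out (locked in a hole), at most 0.007. Spring: 3 N to start, 6.5 N at 4 mm, 9 N at 7 mm. Pressed over 4.5 mm, the tube is free. Let go between holes it stays held in at 4 mm by itself; over a hole, if nothing presses it, it springs out to 0 and locks the tube.
- button_axis (a point): point on the tube's axis at the button, 65 mm above the bench, 22 mm from the collar's block end; moves with the tube, axes as the jig's. The round red button (20 mm) lies along -y: its face is 30 mm out, 23 mm when fully pressed. The collar's plain back is 20 mm out along +y; collar 45 to 85 mm above the bench. Collar and button can be pinched along y from above, 50 mm wide.
- stop_face (a point): point on the outer face of the end stop on the tube's axis, 65 mm above the bench, 140 mm from button_axis along +x; moves with the tube, axes as the jig's. The stop is a light wooden plate 12 mm thick, y -30 to +90 mm, 21 to 100 mm above the bench; pushing it here along -x slides the tube together.
- pin: the locking pin behind the button, inside the collar (hidden), moving with the button. It bends if it is loaded with more than 15 N by pushing or pulling the locked tube.
- neck: bystander: brown ukulele neck blank, 200 x 40 x 22 mm, lying loose on the jig's board on the +y side of the tube; origin under its middle. The end stop does not reach it.
- flask: bystander: white bottle with steel cap, 72 mm diameter, 210 mm high, standing; origin under its centre
- sander: bystander: black round palm sander, 125 mm diameter, 128 mm high; origin under its centre
- sanding_block: bystander: cork sanding block with red underside, 90 x 45 x 31 mm; origin under its centre
- glue: bystander: yellow bottle with orange cap, 56 mm diameter, 150 mm high; origin under its centre
- cup: bystander: white plastic cup, 84 mm diameter, 110 mm high; origin under its centre
- tape: bystander: roll of blue tape lying flat, 110 mm diameter, 36 mm high; origin under its centre
- mallet: bystander: hammer lying on the bench; origin under its middle

How it is judged (in metres and radians):
On the way, in this order (a step that is already met when the one before it is completed fails the run):
1. the button is pressed right in and the tube has been freed from its first hole (value of joint tube above 0.003 m and value of joint button above 0.0045 m), for 0.1 s.
2. the button is let go between the two holes, where it stays held in by itself (value of joint tube between 0.003 and 0.022 m and value of joint button between 0.0025 and 0.0043 m), for 0.1 s.
At the end, for the whole second after the job is handed in: the tube is at rest in the next hole (pushed together by 23 to 57 mm) and the button is right out again (within 1.5 mm), so it is locked (value of joint tube between 0.023 and 0.057 m and value of joint button below 0.0015 m and velocity of joint tube between -0.003 and 0.003 m/s); the robot touches nothing.
It fails at once if the locking pin is loaded with more than 15 N (contact force between pin and jig above 15 N).
It fails at once if the tube runs well past the next hole (pushed together by more than 61 mm) (value of joint tube above 0.061 m).
It fails at once if a bystander is shifted by more than 20 mm (distance of any of neck, flask, sander, sanding_block, glue, cup, tape, mallet from where it was at the start of the episode above 0.02 m).
It also fails if it takes over 54 s, if anything falls off the work surface, if the arm or the gripper's body presses on something with over 40 N, if the wrist force passes 120 N, or if a joint passes its speed limit or range.

ROBOT

A 7-joint arm with a two-finger parallel gripper is mounted at the origin on the work surface. World frame = base frame: x ahead of the robot, y to its left, z up, the work surface at z = 0. Lengths are in mm, angles in rad, forces in N, time in s.
With the tool pointing down it reaches from about 400 to 750 mm from the base axis. Payload 19.5 kg.
Tool frame: the origin (TCP) lies at the very end of the fingers, on their centre line; the grasp point (between the pads) lies 19 mm behind it; x points along the fingers, y is the direction in which the jaws open and shut, and the axes are right-handed (so a half turn about x gives the same grasp; the last joint's range is limited). The gripper opens to 85 mm and grips with 20 to 120 N. Pads are 22 mm wide; open, the fingers measure 114 mm over their backs; the gripper's body (76 mm by 85 mm) begins 54 mm behind the grasp point. The pads swing forward as they close: fully open they stand 13 mm farther back than shut.
Start: joints at [-1.287, 0.707, -0.028, 1.485, 0.022, 0.951, -0.075], TCP at [184.025, 544.729, 231.268] pointing down, gripper open.
Joint ranges: [-2.71, 2.71], [-0.32, 2.16], [-1.57, 1.52], [0, 2.45], [-1.46, 4.6], [0, 2.02], [-2.83, 2.83]. Speed limits (rad/s): [1.89, 1.89, 2.57, 2.57, 3.01, 3.01, 3.01].

INTERFACE

Orientations are given as a unit quaternion [x, y, z, w].
In Python, from workcell import robot gives the robot as it stands.
- The arm moves only by the shell command python3 -m jog 'ROWS' [FORCE]. ROWS is JSON, a list that holds one entry, the list of rows, each a list of 5 numbers: the finger opening in m, from 0 to 0.0854, then the shift along the tool's x, y, z in m, then the turn about the tool's x in rad. In form: [[[hand, x, y, z, roll], ...]]. A call has 1 to 12 rows; each row shifts and turns the commanded pose from where the row before left it, along the tool's axes as they then stand; what a row does not reach is not made up. A row lasts 1/12 s, in which the tool goes at most 41.7 mm and 7.16 degrees, less where a joint would pass 70% of its speed; a pose out of reach is approached as far as the arm can. A call is refused whole if a number of a shift passes 0.0417 or a number of a turn 0.125, either way. A call with a gripper value outside its range is refused whole. The fingers move at their own pace and stop on an object; FORCE is the grip in N (left out, the last holds). Time passes only in rows, so rows that do not move let the fingers close. It gives the time, the measured TCP pose, the force and the opening at its end, in the units of the state.
- robot.sense(): the state, without advancing time (a new reading comes with each control period).
- robot.grab_frame(name): name is "scene" or "top" or "wrist"; returns a dict with "color" (420x560x3 uint8, red, green, blue), "z_map" (420x560 float32, mm along the optical axis (not along the pixel's ray), 0 where there is no reading), "fx", "fy", "cx", "cy" (pixels), "distortion" ([k1, k2, p1, p2, k3] as OpenCV has them; the pictures are not rectified), "origin" and "attitude" of the camera in the world. Camera axes: x right, y up, looking along -z (the intrinsics and any distortion apply to the point x, -y, -z); pixel columns grow to the right and rows downward; lengths in mm; the calibration is good to about 2 mm. A picture is of the moment at which its call begins.
- robot.job_done(): hands the job in, once; it reports no verdict.
Trained networks look in a picture, given as the dict that the camera call returned (one of the last four; its "shot" number tells which), for a name from the list of things; names that differ only in an ending like _2 or _b are one class to them, and where a whole thing is asked for, a point or a joint stands for the part that bears it (a point fixed in the world has none). Each returns a list of dicts, best first, with "score" (0 to 1); they miss things now and then, are a little off and sometimes report something else, mostly with a low value. They report only what shows in the picture. A call takes as long as a camera call.
- robot.masks_of(query, picture): "mask" (420x560 bool, what is visible of it) and "location" ([column, row] in pixels, amid what is visible of it).
The state is a dict: "t": time; "qpos": joint angles; "qd": joint speeds; "joint_torque": joint torques, N m; "eef_pos": TCP position; "ee_rot": TCP orientation; "contact_force": force on the tool from outside, world axes, zero at the start; "moment": the same for the moment, N m; "grip_width": finger opening in mm.
Only numpy, scipy, OpenCV 4.12 (cv2) and the standard library are available. Lean on these libraries where they do the work, as an engineer would, in place of code of your own. Each camera call takes 0.05 s, during which the arm holds its last target. There are 200 camera calls.

## Working session

There is one attempt and no reset: what is moved stays moved. The work goes in short steps, Python scripts to look and compute and a shell command to move; the robot and the scene stay as the last step left them, time stands still between calls to the robot, and variables do not carry over. Pictures are saved under pics/ and viewed, about 8 in all and at most 12, crops included, and the job is handed in when it is done.

```bash
mkdir -p pics
cat > h.py <<'E'
import numpy as np, cv2
from workcell import robot
from scipy.spatial.transform import Rotation as R
def camR(f):
    a=np.array(f["attitude"],float)
    return a if a.shape==(3,3) else R.from_quat(a).as_matrix()
def pts(f,uv,z=None):
    uv=np.array(uv,float).reshape(-1,2)
    K=np.array([[f["fx"],0,f["cx"]],[0,f["fy"],f["cy"]],[0,0,1.]])
    n=cv2.undistortPoints(uv.reshape(-1,1,2),K,np.array(f["distortion"],float)).reshape(-1,2)
    if z is None: z=f["z_map"][uv[:,1].astype(int),uv[:,0].astype(int)]
    P=np.c_[n[:,0]*z,-n[:,1]*z,-z*np.ones(len(n))]
    return P@camR(f).T+np.array(f["origin"])
def maskpts(f,m):
    v,u=np.nonzero(m&(f["z_map"]>0)); return pts(f,np.c_[u,v])
E
python3 - <<'E'
from h import *
s=robot.sense(); print({k:np.round(v,3) for k,v in s.items()})
for n in ["scene","top"]:
    f=robot.grab_frame(n); cv2.imwrite(f"pics/{n}0.png",f["color"][...,::-1])
    print(n,np.round(f["origin"]),f["fx"])
    for q in ["button","tube","jig","stop_face","neck"]:
        for d in robot.masks_of(q,f)[:2]:
            P=maskpts(f,d["mask"]); 
            print(q,round(d["score"],2),np.round(d["location"]),d["mask"].sum(),np.round(np.percentile(P,[2,50,98],axis=0)).tolist() if len(P) else None)
E
```

```text
{'t': np.float64(0.0), 'qpos': array([-1.287,  0.707, -0.028,  1.485,  0.022,  0.951, -0.075]), 'qd': array([-0.001,  0.001, -0.001, -0.002, -0.   ,  0.002, -0.001]), 'joint_torque': array([ 0.0000e+00, -8.8320e+01,  1.2350e+00, -2.3616e+01,  1.7000e-02,
        7.0000e-03, -0.0000e+00]), 'eef_pos': array([183.961, 544.51 , 230.837]), 'ee_rot': array([ 0.114,  0.698, -0.115,  0.698]), 'contact_force': array([-0.703,  0.175,  0.25 ]), 'moment': array([ 0.002, -0.06 , -0.009]), 'grip_width': np.float64(85.19)}
scene [1301.  -34.  823.] 399.3933637144051
button 0.44 [289. 218.] 48 [[579.0, -10.0, 58.0], [587.0, -2.0, 68.0], [591.0, 9.0, 75.0]]
tube 0.93 [320. 206.] 1398 [[475.0, -20.0, 29.0], [569.0, 78.0, 80.0], [586.0, 137.0, 100.0]]
jig 0.36 [400. 169.] 492 [[280.0, 315.0, -1.0], [330.0, 358.0, 27.0], [363.0, 403.0, 33.0]]
stop_face 0.7 [319. 209.] 1380 [[475.0, -20.0, 36.0], [569.0, 75.0, 80.0], [586.0, 136.0, 100.0]]
stop_face 0.43 [283. 222.] 6930 [[470.0, -220.0, 4.0], [574.0, -22.0, 19.0], [624.0, 177.0, 95.0]]
neck 0.64 [264. 201.] 513 [[468.0, -160.0, 20.0], [490.0, -66.0, 38.0], [512.0, 26.0, 42.0]]
top [ 330.  -31. 1581.] 476.52910692013006
tube 0.72 [239. 218.] 801 [[469.0, -21.0, 23.0], [547.0, 77.0, 82.0], [574.0, 133.0, 103.0]]
jig 0.57 [264. 221.] 5377 [[458.0, -228.0, 10.0], [541.0, -12.0, 20.0], [617.0, 175.0, 98.0]]
stop_face 0.86 [238. 218.] 845 [[467.0, -24.0, 31.0], [549.0, 74.0, 82.0], [582.0, 133.0, 103.0]]
neck 0.82 [285. 238.] 743 [[472.0, -167.0, 17.0], [492.0, -78.0, 36.0], [517.0, 23.0, 46.0]]
```

Run:
```python
from h import *
f=robot.grab_frame("top"); d=robot.masks_of("jig",f)[0]["mask"]
g=robot.grab_frame("scene"); t=robot.masks_of("tube",g)[0]["mask"]; b=robot.masks_of("button",g)[0]["mask"]
t2=robot.masks_of("tube",f)[0]["mask"]
P=maskpts(f,d); Q=P[(P[:,2]>8)&(P[:,2]<28)]
print("board rect",cv2.minAreaRect(Q[:,:2].astype(np.float32)))
# stop: top edge
for F,m in ((g,t),(f,t2)):
    T=maskpts(F,m); S=T[T[:,2]>90]; print("stop top",cv2.minAreaRect(S[:,:2].astype(np.float32)),len(S))
    S=T[(T[:,2]>76)&(T[:,2]<88)]; print("sleeve top",cv2.minAreaRect(S[:,:2].astype(np.float32)),np.percentile(S,[2,50,98],axis=0).round().tolist())
print("button",maskpts(g,b).mean(0))
neck=robot.masks_of("neck",f)[0]["mask"];print("neck",cv2.minAreaRect(maskpts(f,neck)[:,:2].astype(np.float32)))
np.save("jigP.npy",P)
a=cv2.resize(f["color"][120:340,130:400],None,fx=2.7,fy=2.7); cv2.imwrite("pics/topc.png",a[...,::-1])
a=cv2.resize(g["color"][130:330,130:430],None,fx=2.6,fy=2.6); cv2.imwrite("pics/scenec.png",a[...,::-1])
```

```text
board rect ((536.8718872070312, -26.511566162109375), (163.4363555908203, 422.5776672363281), 2.422621488571167)
stop top ((528.986328125, 130.3014678955078), (113.0479965209961, 10.849565505981445), 2.295759916305542) 141
sleeve top ((538.7413940429688, 53.13105392456055), (116.10633087158203, 156.52076721191406), 7.739107131958008) [[516.0, -19.0, 77.0], [560.0, 53.0, 82.0], [582.0, 130.0, 86.0]]
stop top ((550.516357421875, 83.65940856933594), (102.53413391113281, 173.7720184326172), 33.86512756347656) 159
sleeve top ((524.6153564453125, 49.472591400146484), (114.83329772949219, 154.13720703125), 3.7502992153167725) [[499.0, -24.0, 76.0], [553.0, 49.0, 82.0], [574.0, 122.0, 88.0]]
button [ 458.42382878 -414.29386048  103.01582672]
neck ((493.585205078125, -72.49727630615234), (46.85529708862305, 205.43917846679688), 3.187446117401123)
```

View pics/topc.png

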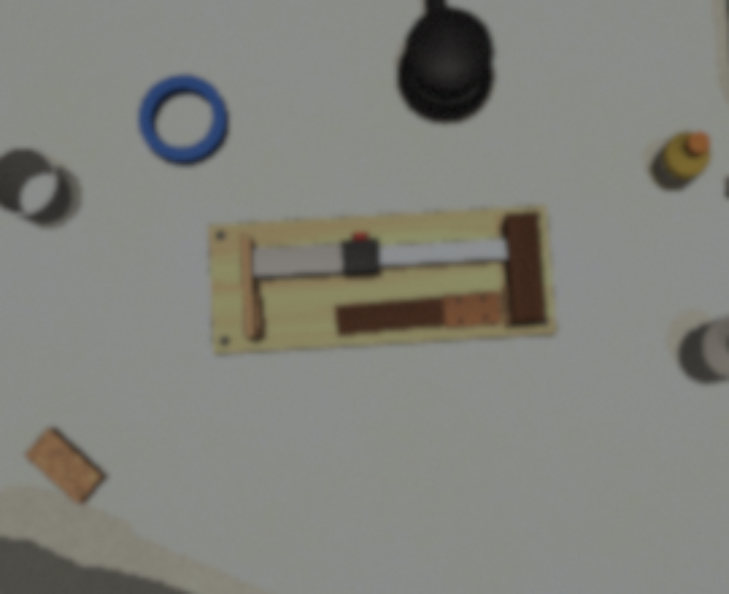

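View pics/scenec.png

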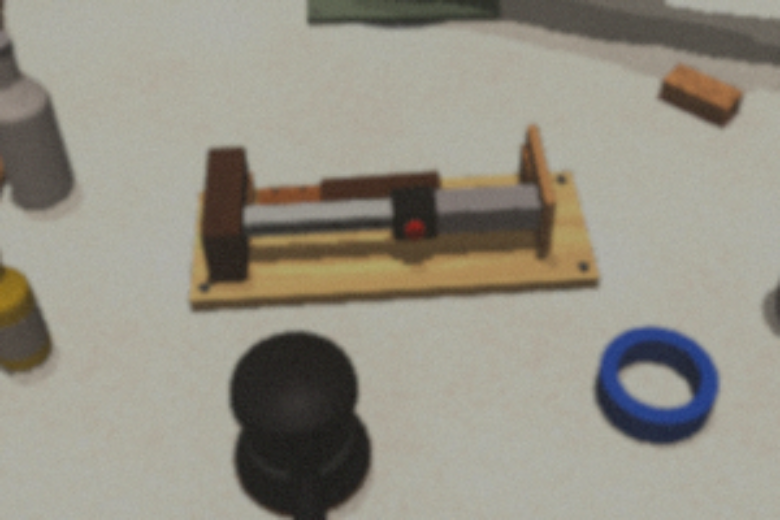

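```bash
cat >> h.py <<'E'
O=np.array([556.9,-25.7]); ang=np.radians(2.42)
X=np.array([-np.sin(ang),np.cos(ang)]); Y=np.array([-np.cos(ang),-np.sin(ang)])
def J(x,y): return O+x*X+y*Y
def tojig(p): d=np.asarray(p)[...,:2]-O; return np.stack([d@X,d@Y],-1)
def go(x,y,z):
    s=robot.sense(); M=R.from_quat(s["ee_rot"]).as_matrix(); p=np.array(s["eef_pos"])
    # roll so that tool y is along +-jig Y
    y_t=M.T@np.array([*Y,0]); r=np.arctan2(y_t[2],y_t[1]); r=(r+np.pi/2)%np.pi-np.pi/2
    T=np.array([*J(x,y),z])
    print("t",round(s["t"],2),"tcp",p.round(1),"jig",tojig(p).round(1),"F",np.round(s["contact_force"],1),"w",round(float(s["grip_width"]),1))
    print("tool axes",M.T.round(3).tolist()," roll",r.round(3)," q7",round(s["qpos"][6],2))
    print("shift tool mm",(M.T@(T-p)).round(1),"after roll",((M@R.from_euler('x',r).as_matrix()).T@(T-p)).round(1))
E
python3 -c "
from h import *
go(22.7,-1.5,150)"
```

```text
t 0.95 tcp [184.  544.7 231.3] jig [585.7 348.4] F [ 0.9 -0.5 -0. ] w 85.5
tool axes [[-0.0, -0.0, -1.0], [0.32, 0.947, -0.0], [0.947, -0.32, -0.0]]  roll 1.203  q7 -0.08
shift tool mm [  81.3 -399.3  529.1] after roll [ 81.3 350.  562.9]
```

```bash
python3 -m jog '[[[0.07,0,-0.025,0.033,0],[0.07,0,-0.025,0.033,0],[0.07,0,-0.025,0.033,0],[0.07,0,-0.025,0.033,0],[0.07,0,-0.025,0.033,0],[0.07,0,-0.025,0.033,0],[0.07,0,-0.025,0.033,0],[0.07,0,-0.025,0.033,0]]]' 25
python3 -m jog '[[[0.07,0,-0.025,0.033,0.12],[0.07,0,0,0,0.12],[0.07,0,0,0,0.12],[0.07,0,0,0,0.12],[0.07,0,0,0,0.12],[0.07,0,0,0,0.12],[0.07,0,0,0,0.12],[0.07,0,0,0,0.12],[0.07,0,0,0,0.12],[0.07,0,0,0,0.12],[0.07,0,0,0,0],[0.07,0,0,0,0]]]'
python3 -c "
from h import *
go(22.7,-1.5,150)"
```

```text
t: 1.62
eef_pos: [370.9, 269.0, 231.5]
ee_rot: [0.115, 0.698, -0.115, 0.698]
contact_force: [1.4, -0.2, 0.8]
grip_width: 70.2
t: 2.62
eef_pos: [393.3, 236.7, 231.3]
ee_rot: [0.488, 0.512, -0.488, 0.512]
contact_force: [-1.1, -0.5, -0.6]
grip_width: 69.5
t 2.62 tcp [393.3 236.7 231.3] jig [269.  152.4] F [-1.1 -0.5 -0.6] w 69.5
tool axes [[0.0, -0.0, -1.0], [0.999, 0.049, 0.0], [0.049, -0.999, 0.0]]  roll 0.007  q7 -0.32
shift tool mm [ 81.4 152.2 247.3] after roll [ 81.4 153.9 246.3]
```

```bash
python3 -m jog '[[[0.07,0,0.022,0.0352,0.007],[0.07,0,0.022,0.0352,0],[0.07,0,0.022,0.0352,0],[0.07,0,0.022,0.0352,0],[0.07,0,0.022,0.0352,0],[0.07,0,0.022,0.0352,0],[0.07,0,0.022,0.0352,0],[0.07,0,0,0,0],[0.07,0,0,0,0]]]'
python3 - <<'E'
from h import *
go(22.7,-1.5,130)
f=robot.grab_frame("wrist"); cv2.imwrite("pics/w1.png",f["color"][...,::-1])
for q in ["button","tube"]:
    for d in robot.masks_of(q,f)[:2]:
        P=maskpts(f,d["mask"]); 
        if len(P): j=np.c_[tojig(P),P[:,2]]; print(q,round(d["score"],2),np.round(d["location"]),np.round(np.percentile(j,[2,50,98],axis=0),1).tolist())
# dark collar pixels at height 85
v,u=np.nonzero(f["z_map"]>0); P=pts(f,np.c_[u,v]); j=np.c_[tojig(P),P[:,2]]
c=f["color"][v,u].astype(int)
m=(np.abs(j[:,2]-85)<4)&(c.max(1)<75)&(j[:,0]>-40)&(j[:,0]<90)&(np.abs(j[:,1])<40)
print("collar",m.sum(),np.percentile(j[m],[1,5,50,95,99],axis=0).round(1).tolist())
m=(c[:,0]>2*c[:,1])&(c[:,0]>80)&(np.abs(j[:,1])<60)
print("red",m.sum(),np.percentile(j[m],[2,50,98],axis=0).round(1).tolist() if m.any() else 0)
m=(np.abs(j[:,2]-40)<5)&(j[:,1]>35)&(j[:,1]<100)&(j[:,0]>-60)
print("neck",m.sum(),np.percentile(j[m],[1,50,99],axis=0).round(1).tolist() if m.any() else 0)
E
```

```text
t: 3.37
eef_pos: [557.3, -6.0, 230.9]
ee_rot: [0.49, 0.509, -0.491, 0.51]
contact_force: [-1.1, 1.4, 0.3]
grip_width: 70.1
t 3.37 tcp [557.3  -6.  230.9] jig [19.6 -1.2] F [-1.1  1.4  0.3] w 70.1
tool axes [[-0.0, -0.001, -1.0], [0.999, 0.038, -0.0], [0.038, -0.999, 0.001]]  roll -0.004  q7 0.16
shift tool mm [100.9   0.3  -3.1] after roll [100.9   0.4  -3.1]
button 0.59 [305. 185.] [[14.9, -32.9, 65.1], [24.8, -28.8, 73.0], [32.1, -24.8, 75.3]]
tube 0.57 [273.  72.] [[6.6, -28.9, 38.2], [127.7, 2.2, 82.4], [160.9, 78.8, 100.6]]
collar 2282 [[2.1, -22.9, 81.2], [4.5, -20.5, 81.5], [29.4, -3.1, 84.3], [56.3, 13.8, 85.7], [59.4, 15.9, 86.2]]
red 1 [[21.9, -31.7, 74.5], [21.9, -31.7, 74.5], [21.9, -31.7, 74.5]]
neck 3411 [[-58.6, 46.2, 36.8], [5.0, 64.7, 39.7], [147.0, 82.9, 42.1]]
```

View pics/w1.png

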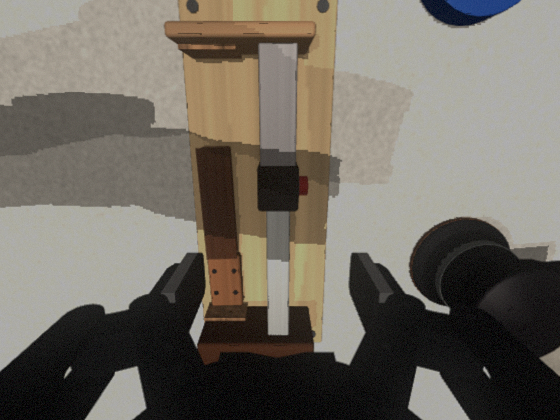

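```bash
python3 -m jog '[[[0.066,0.03,0.0023,-0.0044,-0.004],[0.066,0.03,0,0,0],[0.066,0.03,0,0,0],[0.066,0.03,0,0,0],[0.066,0.02,0,0,0],[0.066,0.018,0,0,0],[0.066,0.015,0,0,0],[0.066,0.015,0,0,0],[0.066,0,0,0,0],[0.066,0,0,0,0]]]' 25
python3 - <<'E'
from h import *
go(24,-3.5,43)
f=robot.grab_frame("scene"); a=cv2.resize(f["color"][150:270,200:370],None,fx=4,fy=4); cv2.imwrite("pics/s2.png",a[...,::-1])
E
```

```text
t: 4.35
eef_pos: [558.7, 1.6, 43.5]
ee_rot: [0.489, 0.511, -0.489, 0.511]
contact_force: [0.1, -0.4, 0.4]
grip_width: 66.2
t 4.35 tcp [558.7   1.6  43.5] jig [27.2 -2.9] F [ 0.1 -0.4  0.4] w 66.2
tool axes [[-0.001, 0.0, -1.0], [0.999, 0.044, -0.001], [0.044, -0.999, -0.0]]  roll 0.002  q7 0.21
shift tool mm [0.5 0.5 3.2] after roll [0.5 0.6 3.2]
```

View pics/s2.png

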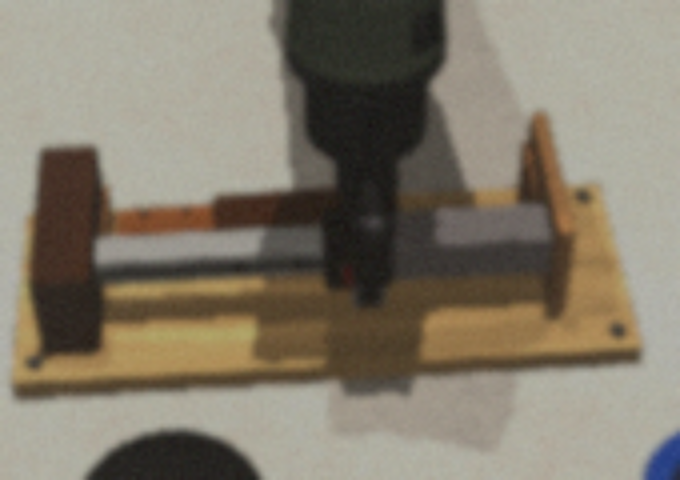

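```bash
python3 -m jog '[[[0.066,0,0.0005,0.002,0],[0.066,0,0,0.002,0],[0.058,0,0,0,0],[0.052,0,0,0,0],[0.048,0,0,0,0],[0.044,0,0,0,0],[0.041,0,0,0,0],[0.04,0,0,0,0],[0.04,0,0,0,0]]]' 25
python3 - <<'E'
from h import *
go(24,-3.5,43)
E
```

```text
t: 5.15
eef_pos: [559.3, -3.3, 44.0]
ee_rot: [0.489, 0.51, -0.49, 0.51]
contact_force: [-5.6, -0.9, 18.3]
grip_width: 42.2
t 5.15 tcp [559.3  -3.3  44. ] jig [22.3 -3.4] F [-5.6 -0.9 18.3] w 42.2
tool axes [[-0.0, -0.0, -1.0], [0.999, 0.042, -0.0], [0.042, -0.999, 0.0]]  roll -0.0  q7 0.22
shift tool mm [ 1.   0.1 -1.7] after roll [ 1.   0.1 -1.7]
```

```bash
python3 -m jog '[[[0.04,-0.0005,0,0,0],[0.04,0,0,0,0]]]' 25; python3 -m jog '[[[0.04,0,0,0.0005,0],[0.04,0,0,0.001,0],[0.04,0,0,0.001,0],[0.04,0,0,0.0015,0]]]'
```

```text
t: 5.32
eef_pos: [559.3, -3.3, 44.1]
ee_rot: [0.489, 0.511, -0.49, 0.51]
contact_force: [-5.6, -0.1, 9.6]
grip_width: 42.3
t: 5.65
eef_pos: [559.4, -6.6, 44.1]
ee_rot: [0.489, 0.511, -0.489, 0.51]
contact_force: [-5.9, 2.1, 10.0]
grip_width: 41.6
```

```bash
python3 -m jog '[[[0.04,0,0,0.0015,0],[0.04,0,0,0.0015,0],[0.04,0,0,0.0015,0],[0.04,0,0,0.0015,0],[0.04,0,0,0.001,0],[0.04,0,0,0.001,0],[0.04,0,0,0,0],[0.04,0,0,0,0]]]'
python3 - <<'E'
from h import *
go(24,-3.5,43)
f=robot.grab_frame("scene"); a=cv2.resize(f["color"][150:270,200:370],None,fx=4,fy=4); cv2.imwrite("pics/s3.png",a[...,::-1])
T=maskpts(f,robot.masks_of("tube",f)[0]["mask"]); j=np.c_[tojig(T),T[:,2]]
S=j[j[:,2]>90]; print("stop x",np.percentile(S[:,0],[5,50,95]).round(1))
E
```

```text
t: 6.32
eef_pos: [559.7, -15.1, 44.1]
ee_rot: [0.489, 0.511, -0.489, 0.51]
contact_force: [-6.1, 1.6, 9.2]
grip_width: 42.2
t 6.32 tcp [559.7 -15.1  44.1] jig [10.5 -3.3] F [-6.1  1.6  9.2] w 42.2
tool axes [[-0.001, 0.0, -1.0], [0.999, 0.042, -0.001], [0.042, -0.999, -0.0]]  roll -0.0  q7 0.23
shift tool mm [  1.1   0.2 -13.5] after roll [  1.1   0.2 -13.5]
stop x [139.8 144.1 150.3]
```

View pics/s3.png

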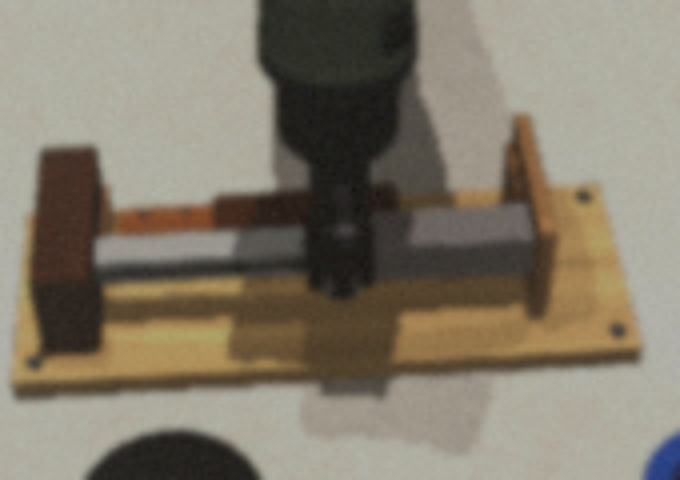

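```bash
python3 -m jog '[[[0.045,0,0,0,0],[0.05,0,0,0,0],[0.055,0,0,0,0],[0.06,0,0,0,0],[0.066,0,0,0,0],[0.066,0,0,0,0],[0.066,-0.02,0,0,0],[0.066,-0.03,0,0,0],[0.066,-0.03,0,0,0],[0.03,-0.03,0,0,0],[0,0,0,0,0],[0,0,0,0,0]]]'
python3 - <<'E'
from h import *
f=robot.grab_frame("wrist"); cv2.imwrite("pics/w4.png",f["color"][...,::-1])
for q in ["button","tube"]:
    for d in robot.masks_of(q,f)[:1]:
        P=maskpts(f,d["mask"]); j=np.c_[tojig(P),P[:,2]]; print(q,round(d["score"],2),np.round(d["location"]),np.round(np.percentile(j,[2,50,98],axis=0),1).tolist())
f=robot.grab_frame("scene")
T=maskpts(f,robot.masks_of("tube",f)[0]["mask"]); j=np.c_[tojig(T),T[:,2]]
S=j[j[:,2]>90]; print("stop x",np.percentile(S[:,0],[5,50,95]).round(1))
for d in robot.masks_of("button",f)[:1]:
    P=maskpts(f,d["mask"]); j=np.c_[tojig(P),P[:,2]]; print("button scene",d["score"],d["location"],np.round(np.percentile(j,[2,50,98],axis=0),1).tolist())
go(175,-1,50)
E
```

```text
t: 7.42
eef_pos: [560.7, -15.1, 155.1]
ee_rot: [0.49, 0.51, -0.489, 0.511]
contact_force: [-1.0, -0.0, -1.4]
grip_width: 30.3
button 0.51 [266.  67.] [[-4.8, -28.2, 29.9], [112.4, 1.9, 82.0], [142.8, 78.5, 100.1]]
tube 0.82 [264.  68.] [[-4.1, -27.4, 36.6], [112.8, 1.9, 82.1], [142.7, 78.4, 100.1]]Traceback (most recent call last):
  File "<stdin>", line 8, in <module>
    return _quantile_unchecked(
        a, q, axis, out, overwrite_input, method, keepdims, weights)
    return _ureduce(a,
                    func=_quantile_ureduce_func,
    ...<5 lines>...
                    overwrite_input=overwrite_input,
                    method=method)
    r = func(a, **kwargs)
    result = _quantile(arr,
                       quantiles=q,
    ...<2 lines>...
                       out=out,
                       weights=wgt)
    slices_having_nans = np.isnan(arr[-1, ...])
                                  ~~~^^^^^^^^^
IndexError: index -1 is out of bounds for axis 0 with size 0
```

View pics/w4.png

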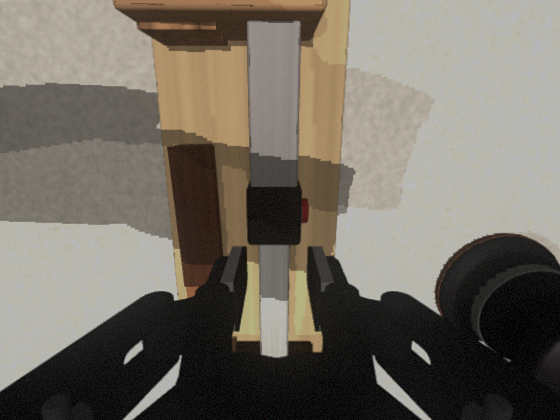

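```bash
python3 -m jog '[[[0,0,0,-0.028,0],[0,0,0,-0.028,0],[0,0,0,-0.028,0],[0,0,0,-0.028,0],[0,0,0,-0.028,0],[0,0,0,-0.028,0],[0,0,0,0,0],[0,0,0,0,0]]]'
python3 - <<'E'
from h import *
go(177,-2.5,50)
f=robot.grab_frame("wrist"); cv2.imwrite("pics/w5.png",f["color"][...,::-1])
P=maskpts(f,robot.masks_of("tube",f)[0]["mask"]); j=np.c_[tojig(P),P[:,2]]; S=j[j[:,2]>92]
print("stop wrist",np.percentile(S,[2,50,98],axis=0).round(1).tolist())
f=robot.grab_frame("scene")
for d in robot.masks_of("tube",f)[:1]:
    P=maskpts(f,d["mask"]); j=np.c_[tojig(P),P[:,2]]; S=j[j[:,2]>90]; print("stop scene",np.percentile(S,[2,50,98],axis=0).round(1).tolist())
E
```

```text
t: 8.33
eef_pos: [552.6, 153.9, 153.0]
ee_rot: [0.488, 0.511, -0.489, 0.511]
contact_force: [0.0, -1.1, -0.7]
grip_width: 0.2
t 8.33 tcp [552.6 153.9 153. ] jig [179.6  -3.3] F [ 0.  -1.1 -0.7] w 0.2
tool axes [[-0.001, -0.0, -1.0], [0.999, 0.044, -0.001], [0.044, -0.999, 0.0]]  roll 0.002  q7 -0.05
shift tool mm [103.   -0.7   2.6] after roll [103.   -0.7   2.6]
stop wrist [[140.3, -31.7, 92.7], [147.8, 46.8, 99.1], [187.2, 83.0, 157.0]]
stop scene [[139.9, -33.9, 90.7], [144.4, 18.2, 98.7], [150.6, 79.4, 101.6]]
```

```bash
python3 -m jog '[[[0,0.03,-0.0007,0,0],[0,0.03,0,0,0],[0,0.025,0,0,0],[0,0.018,0,0,0],[0,0,0,0.004,0],[0,0,0,0.004,0],[0,0,0,0.003,0],[0,0,0,0,0]]]'
python3 -m jog '[[[0,0,0,0.0007,0],[0,0,0,0.0007,0],[0,0,0,0.0006,0]]]'
python3 -m jog '[[[0,0,0,0.0007,0],[0,0,0,0.0007,0],[0,0,0,0.0006,0]]]'
python3 -m jog '[[[0,0,0,0.0007,0],[0,0,0,0.0007,0],[0,0,0,0.0006,0]]]'
python3 -m jog '[[[0,0,0,0.0007,0],[0,0,0,0.0007,0],[0,0,0,0.0006,0]]]'
python3 -c "
from h import *
go(177,-2.5,50)"
```

```text
t: 9.2
eef_pos: [553.7, 140.4, 52.2]
ee_rot: [0.49, 0.51, -0.489, 0.511]
contact_force: [-1.5, -0.7, -0.0]
grip_width: 0.1
t: 9.45
eef_pos: [553.1, 139.7, 51.3]
ee_rot: [0.49, 0.51, -0.489, 0.511]
contact_force: [-0.0, -0.2, -0.0]
grip_width: 0.1
t: 9.7
eef_pos: [553.1, 137.7, 50.8]
ee_rot: [0.489, 0.51, -0.489, 0.51]
contact_force: [-0.0, 4.2, 0.9]
grip_width: 0.3
t: 9.95
eef_pos: [553.1, 136.6, 50.8]
ee_rot: [0.49, 0.511, -0.489, 0.51]
contact_force: [-0.5, 7.6, 0.4]
grip_width: -0.2
t: 10.2
eef_pos: [553.2, 134.6, 50.9]
ee_rot: [0.49, 0.511, -0.489, 0.51]
contact_force: [-0.2, 6.2, 0.6]
grip_width: -0.3
t 10.2 tcp [553.2 134.6  50.9] jig [160.4  -3.1] F [-0.2  6.2  0.6] w -0.3
tool axes [[0.0, 0.001, -1.0], [0.999, 0.043, 0.0], [0.043, -0.999, -0.001]]  roll 0.001  q7 0.01
shift tool mm [  0.9  -0.5 -16.6] after roll [  0.9  -0.6 -16.6]
```

```bash
cat > c.py <<'E'
import sys
from workcell import robot
s=robot.sense(); F=s["contact_force"][1]; print("   y %.1f F %.1f t %.2f"%(s["eef_pos"][1],F,s["t"]))
sys.exit(F>9.5)
E
python3 -m jog '[[[0,0,0,0.0007,0],[0,0,0,0.0007,0],[0,0,0,0.0007,0],[0,0,0,0.0007,0],[0,0,0,0.0006,0],[0,0,0,0.0006,0]]]' >/dev/null; python3 c.py &&
python3 -m jog '[[[0,0,0,0.0005,0],[0,0,0,0.0005,0],[0,0,0,0.0005,0],[0,0,0,0.0003,0]]]' >/dev/null; python3 c.py &&
python3 -m jog '[[[0,0,0,0.00025,0],[0,0,0,0.00025,0]]]' >/dev/null; python3 c.py &&
python3 -m jog '[[[0,0,0,0.00025,0],[0,0,0,0.00025,0]]]' >/dev/null; python3 c.py
python3 - <<'E'
from h import *
f=robot.grab_frame("scene"); a=cv2.resize(f["color"][150:270,200:370],None,fx=4,fy=4); cv2.imwrite("pics/s6.png",a[...,::-1])
E
```

```text
y 130.6 F 6.3 t 10.70
   y 130.6 F 6.3 t 10.70
   y 130.6 F 6.3 t 10.70
   y 130.6 F 6.3 t 10.70False
False
False
False
```

View pics/s6.png

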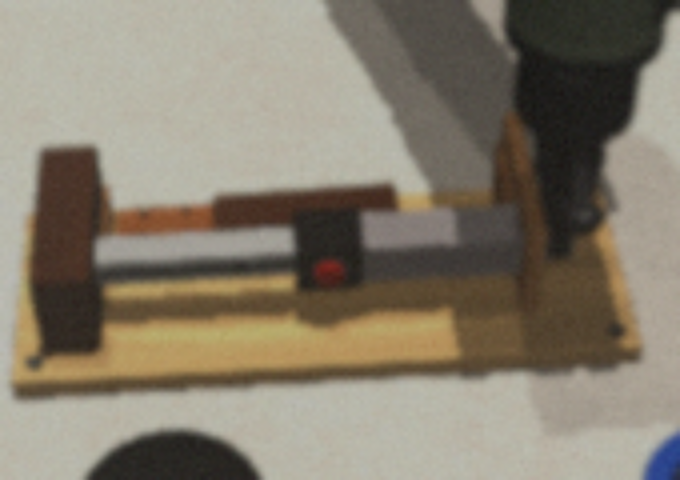

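```bash
sed -i 's/sys.exit(F>9.5)/sys.exit(int(F>9.5))/' c.py; c(){ python3 c.py; }
python3 -m jog '[[[0,0,0,0.0005,0],[0,0,0,0.0005,0],[0,0,0,0.0005,0],[0,0,0,0.0003,0]]]' >/dev/null && c &&
python3 -m jog '[[[0,0,0,0.0005,0],[0,0,0,0.0003,0]]]' >/dev/null && c &&
python3 -m jog '[[[0,0,0,0.00025,0],[0,0,0,0.00025,0]]]' >/dev/null && c &&
python3 -m jog '[[[0,0,0,0.00025,0],[0,0,0,0.00025,0]]]' >/dev/null && c &&
python3 -m jog '[[[0,0,0,0.00025,0],[0,0,0,0.00025,0]]]' >/dev/null && c &&
python3 -m jog '[[[0,0,0,0.00025,0],[0,0,0,0.00025,0]]]' >/dev/null && c &&
python3 -m jog '[[[0,0,0,0.00025,0],[0,0,0,0.00025,0]]]' >/dev/null && c &&
python3 -m jog '[[[0,0,0,0.00025,0],[0,0,0,0.00025,0]]]' >/dev/null && c &&
python3 -m jog '[[[0,0,0,0.00025,0],[0,0,0,0.00025,0]]]' >/dev/null && c &&
python3 -m jog '[[[0,0,0,0.00025,0],[0,0,0,0.00025,0]]]' >/dev/null && c &&
python3 -m jog '[[[0,0,0,0.00025,0],[0,0,0,0.00025,0]]]' >/dev/null && c &&
python3 -m jog '[[[0,0,0,0.00025,0],[0,0,0,0.00025,0]]]' >/dev/null && c &&
python3 -m jog '[[[0,0,0,0.00025,0],[0,0,0,0.00025,0]]]' >/dev/null && c
```

```text
y 128.9 F 6.6 t 11.08
   y 128.1 F 6.6 t 11.25
   y 127.6 F 7.1 t 11.42
   y 127.1 F 7.4 t 11.58
   y 126.6 F 6.5 t 11.75
   y 126.1 F 6.9 t 11.92
   y 125.6 F 6.1 t 12.08
   y 125.1 F 7.9 t 12.25
   y 124.6 F 7.8 t 12.42
   y 124.1 F 6.8 t 12.58
   y 123.6 F 6.4 t 12.75
   y 123.1 F 5.9 t 12.92
   y 122.6 F 7.5 t 13.08
```

```bash
c(){ python3 c.py; }
python3 -m jog '[[[0,0,0,0.00025,0],[0,0,0,0.00025,0]]]' >/dev/null && c &&
python3 -m jog '[[[0,0,0,0.00025,0],[0,0,0,0.00025,0]]]' >/dev/null && c &&
python3 -m jog '[[[0,0,0,0.00025,0],[0,0,0,0.00025,0]]]' >/dev/null && c &&
python3 -m jog '[[[0,0,0,0.00025,0],[0,0,0,0.00025,0]]]' >/dev/null && c &&
python3 -m jog '[[[0,0,0,0.00025,0],[0,0,0,0.00025,0]]]' >/dev/null && c &&
python3 -m jog '[[[0,0,0,0.00025,0],[0,0,0,0.00025,0]]]' >/dev/null && c &&
python3 -m jog '[[[0,0,0,0.00025,0],[0,0,0,0.00025,0]]]' >/dev/null && c &&
python3 -m jog '[[[0,0,0,0.00025,0],[0,0,0,0.00025,0]]]' >/dev/null && c &&
python3 -m jog '[[[0,0,0,0.00025,0],[0,0,0,0.00025,0]]]' >/dev/null && c &&
python3 -m jog '[[[0,0,0,0.00025,0],[0,0,0,0.00025,0]]]' >/dev/null && c &&
python3 -m jog '[[[0,0,0,0.00025,0],[0,0,0,0.00025,0]]]' >/dev/null && c &&
python3 -m jog '[[[0,0,0,0.00025,0],[0,0,0,0.00025,0]]]' >/dev/null && c &&
python3 -m jog '[[[0,0,0,0.00025,0],[0,0,0,0.00025,0]]]' >/dev/null && c &&
python3 -m jog '[[[0,0,0,0.00025,0],[0,0,0,0.00025,0]]]' >/dev/null && c &&
python3 -m jog '[[[0,0,0,0.00025,0],[0,0,0,0.00025,0]]]' >/dev/null && c &&
python3 -m jog '[[[0,0,0,0.00025,0],[0,0,0,0.00025,0]]]' >/dev/null && c &&
python3 -m jog '[[[0,0,0,0.00025,0],[0,0,0,0.00025,0]]]' >/dev/null && c &&
python3 -m jog '[[[0,0,0,0.00025,0],[0,0,0,0.00025,0]]]' >/dev/null && c &&
python3 -m jog '[[[0,0,0,0.00025,0],[0,0,0,0.00025,0]]]' >/dev/null && c &&
python3 -m jog '[[[0,0,0,0.00025,0],[0,0,0,0.00025,0]]]' >/dev/null && c &&
python3 -m jog '[[[0,0,0,0.00025,0],[0,0,0,0.00025,0]]]' >/dev/null && c &&
python3 -m jog '[[[0,0,0,0.00025,0],[0,0,0,0.00025,0]]]' >/dev/null && c
echo end
python3 - <<'E'
from h import *
f=robot.grab_frame("scene"); a=cv2.resize(f["color"][150:270,200:370],None,fx=4,fy=4); cv2.imwrite("pics/s7.png",a[...,::-1])
E
```

```text
y 122.1 F 7.2 t 13.25
   y 121.6 F 7.2 t 13.42
   y 121.1 F 6.2 t 13.58
   y 120.6 F 5.9 t 13.75
   y 120.1 F 7.0 t 13.92
   y 119.6 F 7.2 t 14.08
   y 119.1 F 6.8 t 14.25
   y 118.6 F 6.9 t 14.42
   y 118.1 F 6.8 t 14.58
   y 117.6 F 6.0 t 14.75
   y 117.1 F 6.3 t 14.92
   y 116.6 F 7.1 t 15.08
   y 116.1 F 7.5 t 15.25
   y 115.6 F 7.2 t 15.42
   y 115.1 F 5.8 t 15.58
   y 114.5 F 6.6 t 15.75
   y 114.1 F 6.3 t 15.92
   y 113.5 F 6.0 t 16.08
   y 113.0 F 7.3 t 16.25
   y 111.9 F 1.8 t 16.42
   y 111.1 F 3.1 t 16.58
   y 110.6 F 4.6 t 16.75
end
```

View pics/s7.png

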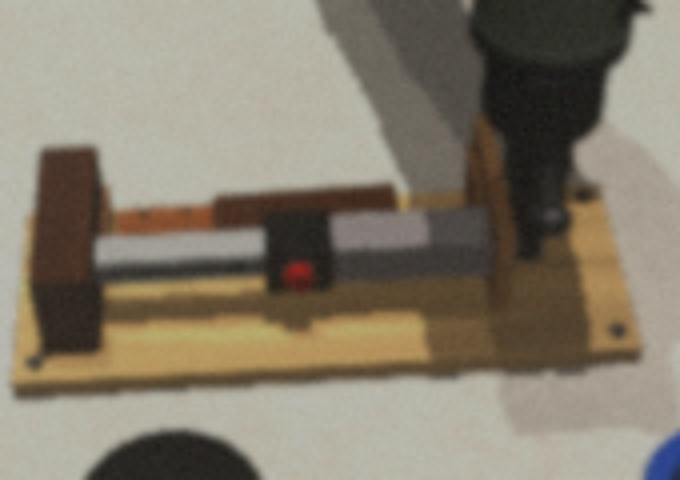

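```bash
python3 - <<'E'
from h import *
f=robot.grab_frame("wrist"); cv2.imwrite("pics/w7.png",f["color"][...,::-1])
f=robot.grab_frame("scene")
for d in robot.masks_of("button",f)[:2]:
    P=maskpts(f,d["mask"]); j=np.c_[tojig(P),P[:,2]]; print("button",d["score"],d["location"],len(P),np.percentile(j,[2,50,98],axis=0).round(1).tolist())
E
python3 c.py
```

```text
button 0.71 [302.8, 207.8] 1445 [[-33.3, -33.1, 16.7], [58.1, -15.4, 79.4], [123.3, 75.2, 99.9]]
button 0.54 [273.0, 220.0] 61 [[-24.3, -33.7, 17.1], [-14.0, -30.7, 65.7], [-3.0, 1.7, 73.8]]
   y 110.6 F 2.9 t 16.95
```

```bash
python3 -m jog '[[[0,0,0,-0.002,0],[0,0,0,-0.008,0],[0,0,0,-0.01,0],[0,-0.03,0,0,0],[0,-0.04,0,0,0],[0,-0.04,0,0,0],[0,0,0,0.035,0],[0,0,0,0.04,0],[0,0,0,0.04,0],[0,0,0,0.03,0],[0,0,0,0,0],[0,0,0,0,0]]]'
python3 - <<'E'
from h import *
f=robot.grab_frame("wrist"); 
g=robot.grab_frame("scene")
a=np.hstack([cv2.resize(f["color"][80:300,180:380],(400,440)),cv2.resize(g["color"][180:240,245:305],(400,440),interpolation=cv2.INTER_CUBIC)]); cv2.imwrite("pics/w8.png",a[...,::-1])
go(175,0,150)
for d in robot.masks_of("button",f)[:2]:
    P=maskpts(f,d["mask"]); j=np.c_[tojig(P),P[:,2]]; print("button",d["score"],d["location"],len(P),np.percentile(j,[2,50,98],axis=0).round(1).tolist())
E
```

```text
t: 17.95
eef_pos: [559.5, -15.1, 160.8]
ee_rot: [0.49, 0.51, -0.49, 0.51]
contact_force: [0.4, 0.2, -0.3]
grip_width: 0.0
t 18.05 tcp [559.5 -12.9 160.7] jig [12.7 -3.2] F [ 0.6  0.5 -0.2] w -0.2
tool axes [[-0.0, 0.001, -1.0], [0.999, 0.043, -0.0], [0.043, -0.999, -0.001]]  roll 0.001  q7 0.2
shift tool mm [  10.8   -3.  -162.3] after roll [  10.8   -3.2 -162.3]
button 0.79 [309.1, 239.2] 252 [[-24.2, -33.0, 64.9], [-13.1, -28.9, 72.9], [-6.7, -24.8, 75.0]]
```

View pics/w8.png

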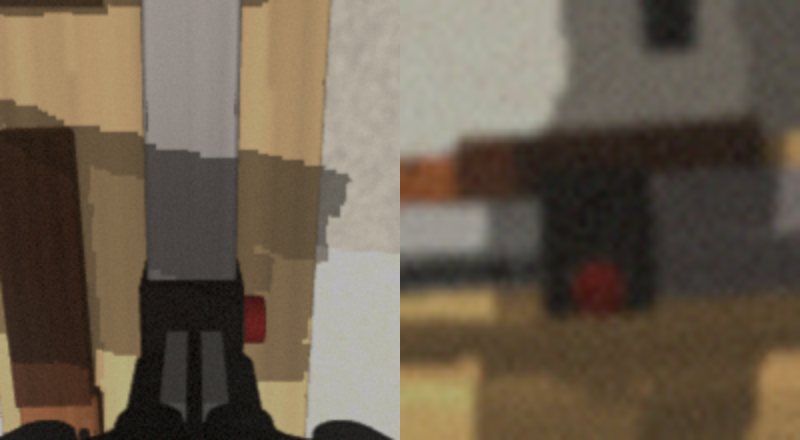

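```bash
python3 -c "
from workcell import robot
robot.job_done()"
```

```text
the job is handed in; nothing more can be done
```

The tube is locked in the next hole with the red button right out, as far as my last pictures show; I handed the job in at about 18 s of the 54 s allowed.

**What I did:**
- I pinched the collar and button with 25 N. The opening went to about 42 mm, which is right in.
- I slid the tube about 12 mm and let go of the button. A wrist picture then showed the button still held in.
- I pushed the end stop with closed fingers in 0.5 mm steps, watching the force. It held at 6–8 N, then dropped to about 2 N near 38 mm of travel, which was the button springing out.
- Two more 0.5 mm steps followed before I stopped, at no more than 4.6 N. The highest push I read at the stop was 7.9 N, well under the 15 N pin limit.

**Last checks:**
- **Button:** the wrist camera puts it 25–33 mm out, within 0.1 mm of where it stood at the start, so it is right out.
- **Tube:** it has moved about 38 mm, inside the 23–57 mm range.
- **Robot:** the hand is well clear, at z = 160 mm, and the force reads near zero.
- **Other things on the bench:** nothing I could see in the pictures had moved, but I did not re-measure them.

**Checks that were off:** one detection of the button covered the whole tube and I ignored it. I also did not try pushing or pulling the tube to prove the lock.

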